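# Seal the noodle cutter's gear hatch before wash-down

## Task

The gear housing of the noodle cutter must be sealed before wash-down. Swing its open service hatch down onto the rubber seal without slamming it, press it down so that the latch catches, and turn the red T-handle clockwise until the hatch is drawn fully down, steel flush on steel. Let go, and leave the other things on the table where they are.

Things in the scene. Friction and masses are not known exactly. Their poses are not given: they have to be found in the camera images.
- housing: Fixed open-topped steel housing, 280 mm deep (x, to the back) and 300 mm wide (y), top of its frame 130 mm above the table; a blue panel with three buttons on its front (-x), two ribbed cutter rolls behind its back. Origin at the centre of the underside of the 280 x 300 mm box.
- hinge (a point): Middle of the hatch's hinge line on the housing, 130 mm above the table, 130 mm behind (+x) the housing's middle. Axes as the housing's: x to its back, y along the hinge line, z up.
- hatch (a joint): Hinge angle of the hatch, a steel plate 275 x 296 x 6 mm; its underside passes through the hinge line, its front edge lies 272 mm from it. 0 = closed, steel on steel, underside level with the frame's top; grows as the front edge is lifted. It starts open and stays at any angle it is left at (stiff hinge; 2 to 4 N at the front edge moves it).
- seal_mid (a point): Middle of the black rubber bulb seal along the frame's front, 248 mm before the hinge line. It carries the unlatched hatch at 0.06 to 0.07 rad (12 to 14 mm gap below the T-handle). From there pressing at the T-handle takes 1.2 N per mm: 8 to 14 N until the latch can catch (gap 7 to 4 mm, it varies), about 19 N down to the steel.
- thandle (a joint): Turn of the T-handle in rad, clockwise from above positive, 0 to 4.7. At 0 to 0.3 (its start) the bar lies front to back and the pawl passes the keeper inside. Past 0.45 the pawl slides under the keeper's ramp if the hatch is pressed down far enough, otherwise it strikes the keeper's end there. Past 0.8 it holds the hatch by itself. It stays where it is left.
- axis (a point): Point where the T-handle's turning axis meets the hatch's underside, 200 mm before the hinge line, mid-width; z along the axis. Past 0.8 each rad draws the hatch down 2.2 mm here. The turn that brings it steel on steel varies, 2.6 to 4.1 rad, so feel for it and regrasp: turning takes 0.1 to 0.25 N m, and passes 0.3 N m within half a rad of meeting the steel.
- grip (a point): Centre of the T-handle's red bar: 80 mm long (x), 12 mm wide (y), 18 mm tall (z, the turning axis, away from the hatch). 45 mm from the hatch's underside, 39 mm above its top face; the bar's top is 48 mm above that face, 30 mm are free under the bar (16 mm stem in the middle).
- sprayer: Bystander: white plastic bottle with a blue cap, 72 mm in diameter, 190 mm tall, beside the housing. Origin at the centre of its underside.
- scraper: Bystander: flat steel dough scraper 110 x 140 mm with a wooden back 16 mm tall, lying beside the housing. Origin under its centre.
- brush: Bystander: hand brush 200 mm long, lying on the table. Origin under its middle.
- tub: Bystander: open white plastic tub 170 x 130 mm, 75 mm tall. Origin at the centre of its underside.
- bowl: Bystander: steel bowl, 160 mm in diameter, 60 mm tall. Origin at the centre of its underside.
- jar: Bystander: clear jar with a red lid, 80 mm in diameter, 110 mm tall. Origin at the centre of its underside.
- spare_roll: Bystander: spare ribbed steel roll 42 mm in diameter, 220 mm long over its shaft, lying on the table. Origin under its middle.

How it is judged:
On the way, in this order (a step that is already met when the one before it is completed fails the run):
1. the hatch lies down on its seal (value of joint hatch below 0.085 rad), for 0.2 s.
2. the latch has caught with the hatch pressed down (value of joint hatch below 0.045 rad and value of joint thandle above 0.9 rad), for 0.2 s.
At the end, for the whole second after the job is handed in: The hatch is held down by the latch with less than 1.5 mm of gap at the T-handle (hinge angle under 0.0075 rad), at rest, the T-handle turned past 1.3 rad (value of joint hatch below 0.0075 rad and velocity of joint hatch between -0.02 and 0.02 rad/s and value of joint thandle above 1.3 rad); the robot touches nothing.
It fails at once if the hatch is slammed (faster than 2.5 rad/s) (velocity of joint hatch below -2.5 rad/s).
It fails at once if a bystander is moved by more than 40 mm (distance of any of sprayer, scraper, brush, tub, bowl, jar, spare_roll from where it was at the start of the episode above 0.04 m).
It also fails if it takes over 72 s, if anything falls off the work surface, if the arm or the gripper's body presses on something with over 40 N, if the wrist force passes 120 N, or if a joint passes its speed limit or range.

## Robot

A 6-joint arm with a two-finger parallel gripper is mounted at the origin on the work surface. World frame = base frame: x ahead of the robot, y to its left, z up, the work surface at z = 0. Lengths are in m, angles in rad, forces in N, time in s.
With the tool pointing down it reaches from about 0.3 to 0.775 m from the base axis. Payload 14.6 kg.
Tool frame: the origin (TCP) lies midway between the tips of the shut fingers; the grasp point (between the pads) lies 19 mm behind it; z points along the fingers, y is the direction in which the jaws open and shut (so a half turn about z gives the same grasp; the last joint's range is limited). The gripper opens to 94 mm and grips with 3 to 60 N. Pads are 16 mm wide; open, the fingers measure 119 mm over their backs; the gripper's body (75 mm by 177 mm) begins 78 mm behind the grasp point.
Start: joints at [1.123, 0.3, 1.521, -0, 1.321, -0.067], TCP at [0.204, 0.511, 0.205] pointing down, gripper open.
Joint ranges: [-3.03, 3.03], [-0.79, 2.21], [0.23, 2.52], [-1.04, 4.18], [0, 3.07], [-2.55, 2.55]. Speed limits (rad/s): [2.22, 2.22, 2.57, 3.14, 3.14, 3.14].

## Interface

Orientations are given as a rotation vector (axis times angle).
In Python, from station import manip gives the robot as it stands.
- The arm moves only by the tool move_arm, never from a script. Its argument "plan" is a list that holds one entry, the list of rows, each a list of 5 numbers: the finger opening in mm, from 0 to 94, then the shift along the tool's x, y, z in mm, then the turn about the tool's z in degrees. In form: [[[hand, tx, ty, tz, yaw], ...]]. A call has 1 to 20 rows; each row is the pose to reach, as a shift and turn from the pose measured when the call began, along the tool's axes at that moment; what a row does not reach only later rows make up. A row lasts 1/8 s, in which the tool goes at most 62.5 mm and 10.7 degrees, less where a joint would pass 70% of its speed; a pose out of reach is approached as far as the arm can. A call with a gripper value outside its range is refused whole. The fingers move at their own pace and stop on an object; "newtons" is the grip in N (left out, the last holds). Time passes only in rows, so rows that repeat a pose let the fingers close. It gives the time, the measured TCP pose, the force and the opening at its end, in the units of the state.
- manip.sense(): the state, without advancing time (a new reading comes with each control period).
- manip.read_camera(name): name is "scene" or "top"; returns the picture (384x512x3 uint8, red, green, blue); there is no depth.
- manip.calibration(name): a dict with "intrinsics" (3x3 intrinsics, pixels), "dist" ([k1, k2, p1, p2, k3] as OpenCV has them; the pictures are not rectified), "T" (4x4, takes a point from camera to world coordinates). Camera axes: x right, y down, z forward; pixel columns grow to the right and rows downward; lengths in m; the calibration is good to about 2 mm. A picture is of the moment at which its call begins. calibration takes no time and is no camera call.
- manip.close_job(): hands the job in, once; it reports no verdict.
Trained networks look in the newest picture that a camera, given by its name, has taken for a name from the list of things; names that differ only in an ending like _2 or _b are one class to them, and where a whole thing is asked for, a point or a joint stands for the part that bears it (a point fixed in the world has none). Each returns a list of dicts, best first, with "conf" (0 to 1); they miss things now and then, are a little off and sometimes report something else, mostly with a low value. They report only what shows in the picture. A call takes as long as a camera call.
- manip.search_frame(camera, query): "position" ([x, y, z] in m, in world coordinates, good to about 4 mm: the middle of the surface that is visible of it).
- manip.trace(camera, query): "pixels" (384x512 bool, what is visible of it).
- manip.pinpoint(camera, query): "position" ([x, y, z] in m, in world coordinates, good to about 4 mm: a listed point, or the origin of a listed thing).
The state is a dict: "t": time; "q": joint angles; "joint_velocities": joint speeds; "tau": joint torques, N m; "ee_pos": TCP position; "eef_rot": TCP orientation; "contact_force": force on the tool from outside, world axes, zero at the start; "ft_torque": the same for the moment, N m; "grip_width": finger opening in m.
Only numpy, scipy, OpenCV 4.12 (cv2) and the standard library are available. Lean on these libraries where they do the work, as an engineer would, in place of code of your own. Each camera call takes 0.05 s, during which the arm holds its last target.

## Working session

There is one attempt and no reset: what is moved stays moved. The work goes in short steps, Python scripts to look and compute and a tool call to move; the robot and the scene stay as the last step left them, time stands still between calls to the robot, and variables do not carry over. Pictures are saved under pics/ and viewed, and the job is handed in when it is done.

Besides the shell and the picture viewer there is one more tool, called after "Call:" as name(argument=value, ...) on one line, values as JSON. move_arm: Moves the arm, as the interface text tells. Its arguments: {"type":"object","properties":{"plan":{"type":"array"},"newtons":{"type":"number"}},"required":["plan"]}

```bash
ls; mkdir -p pics; python3 - <<'E'
from station import manip
import cv2, numpy as np
s=manip.sense(); print({k:np.round(v,3) for k,v in s.items()})
for c in ["scene","top"]:
    im=manip.read_camera(c); cv2.imwrite(f"pics/{c}0.png",im[:,:,::-1])
    k=manip.calibration(c); print(c,np.round(k["T"],3).tolist(),np.round(k["intrinsics"],1).tolist(),k["dist"])
    for q in ["hinge","axis","grip","seal_mid","housing"]:
        for d in manip.pinpoint(c,q)[:2]: print(c,q,d)
print(manip.sense()["t"])
E
```

```text
pics
{'t': np.float64(0.0), 'q': array([ 1.123,  0.3  ,  1.522, -0.   ,  1.321, -0.067]), 'joint_velocities': array([ 0.001, -0.   ,  0.   , -0.001, -0.002,  0.   ]), 'tau': array([-0.0000e+00, -5.3181e+01, -3.5274e+01,  7.1000e-02,  2.4000e-02,
       -0.0000e+00]), 'ee_pos': array([0.204, 0.51 , 0.205]), 'eef_rot': array([-5.940e-01, -3.085e+00,  2.000e-03]), 'contact_force': array([0.973, 0.05 , 0.063]), 'ft_torque': array([ 0.03,  0.01, -0.04]), 'grip_width': np.float64(0.094)}
scene [[-0.758, 0.385, -0.527, 1.316], [0.652, 0.471, -0.594, 0.827], [0.019, -0.794, -0.608, 1.023], [0.0, 0.0, 0.0, 1.0]] [[457.2, 0.0, 254.1], [0.0, 457.2, 189.8], [0.0, 0.0, 1.0]] [-0.16838743  0.          0.          0.          0.        ]
scene hinge {'position': [0.7339, -0.017, 0.1274], 'conf': 0.78}
scene hinge {'position': [0.6109, -0.0588, -0.0007], 'conf': 0.7}
scene axis {'position': [0.56, -0.0817, 0.2083], 'conf': 0.59}
scene grip {'position': [0.5779, -0.0732, 0.2509], 'conf': 0.57}
scene housing {'position': [0.6098, -0.06, 0.0006], 'conf': 0.72}
top [[0.023, -0.997, 0.069, 0.417], [-1.0, -0.025, -0.016, -0.002], [0.018, -0.069, -0.997, 2.013], [0.0, 0.0, 0.0, 1.0]] [[483.4, 0.0, 248.3], [0.0, 483.4, 192.0], [0.0, 0.0, 1.0]] [-0.20200394  0.          0.          0.          0.        ]
top hinge {'position': [0.728, -0.0197, 0.1337], 'conf': 0.7}
top axis {'position': [0.5582, -0.078, 0.2118], 'conf': 0.49}
top grip {'position': [0.5768, -0.0744, 0.2488], 'conf': 0.37}
top grip {'position': [0.5159, -0.5274, 0.0007], 'conf': 0.37}
top seal_mid {'position': [0.5022, -0.1017, 0.1365], 'conf': 0.66}
0.6
```

View pics/scene0.png

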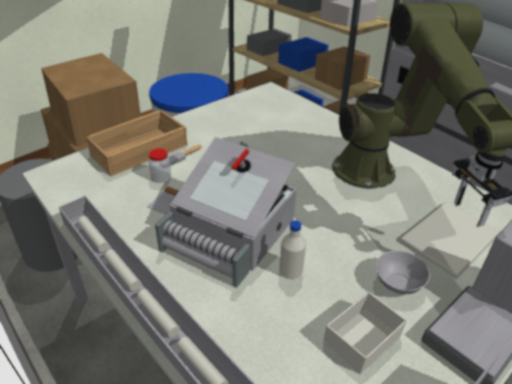

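View pics/top0.png

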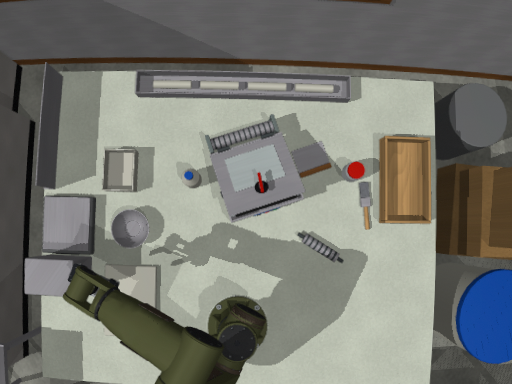

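The scene shows the hatch open at about 0.41 rad. The red T-bar is at top px ≈(260,181), the sprayer at (190,178) is left of the housing, and the arm is far to the left. The housing yaw comes out near 20°. Next I work out the first move.

```bash
cat > h.py <<'E'
from station import manip
import numpy as np, cv2
from scipy.spatial.transform import Rotation as Ro
H=np.array([0.731,-0.018,0.13]); YAW=0.347
fx=np.array([np.cos(YAW),np.sin(YAW),0]); fy=np.array([-fx[1],fx[0],0]); fz=np.array([0,0,1.])
def hp(d,y,z): return H-d*fx+y*fy+np.array([0,0,z-0.13])
def st():
    s=manip.sense(); R=Ro.from_rotvec(s["eef_rot"]).as_matrix(); p=np.array(s["ee_pos"])
    print("t",round(float(s["t"]),2),"p",p.round(4),"jaw deg",np.degrees(np.arctan2(R[1,1],R[0,1])).round(1),"q",np.round(s["q"],2),"F",np.round(s["contact_force"],1),"M",np.round(s["ft_torque"],2),"w",round(float(s["grip_width"]),4), "tilt",R[:,2].round(3))
    print("  housing frame d,y,z:", (-(p-H)@fx).round(4), ((p-H)@fy).round(4), p[2].round(4))
    return p,R
def sh(w):
    p,R=st_c(); return ((np.array(w)-p)@R*1000).round(1)
def st_c():
    s=manip.sense(); return np.array(s["ee_pos"]),Ro.from_rotvec(s["eef_rot"]).as_matrix()
def bar(c,theta):
    """bar direction from trace, intersected with plane of the bar centre (hatch angle theta)"""
    k=manip.calibration(c); ds=manip.trace(c,"grip")
    return k,ds
E
python3 - <<'E'
from h import *
p,R=st()
print("up",sh([p[0],p[1],0.33]))
for y in (-.06,.06): print(y,hp(.232,y,.33),sh(hp(.232,y,.33)), sh(hp(.232,y,.26)))
for q in ["sprayer","jar","scraper"]:
    print(q,manip.pinpoint("top",q)[:1])
E
```

```text
t 0.6 p [0.2044 0.5106 0.2054] jaw deg 68.2 q [ 1.12  0.3   1.52 -0.    1.32 -0.07] F [ 0.3 -0.1  0.4] M [ 0.05 -0.04  0.02] w 0.0939 tilt [ 0.  0. -1.]
  housing frame d,y,z: 0.3154 0.6762 0.2054
up [  -0.     0.  -124.6]
-0.06 [ 0.53323254 -0.15332196  0.33      ] [-552.  -494.2 -124.6] [-552.  -494.2  -54.6]
0.06 [ 0.49242317 -0.0404743   0.33      ] [-472.2 -404.6 -124.6] [-472.2 -404.6  -54.6]
sprayer [{'position': [0.6012, 0.2024, -0.0003], 'conf': 0.8}]
jar [{'position': [0.6498, -0.4607, 0.0033], 'conf': 0.55}]
scraper [{'position': [0.7084, -0.2927, -0.0012], 'conf': 0.6}]
```

Call:
move_arm(plan=[[[0,0,0,-60,0],[0,-30,-30,-110,-5],[0,-80,-70,-125,-10],[0,-130,-110,-125,-15],[0,-180,-155,-125,-20],[0,-230,-200,-125,-25],[0,-280,-240,-125,-30],[0,-330,-285,-125,-32],[0,-380,-325,-125,-32],[0,-425,-365,-125,-32],[0,-472,-405,-125,-32],[0,-472,-405,-125,-32],[0,-472,-405,-125,-32],[0,-472,-405,-125,-32],[0,-472,-405,-125,-32]]])

```text
t: 2.62
ee_pos: [0.4918, -0.0396, 0.3308]
eef_rot: [-0.281, 3.128, -0.0]
contact_force: [-0.6, -0.1, -1.1]
grip_width: 0.0004
```

```bash
python3 - <<'E'
from h import *
p,R=st()
print(sh(hp(.232,.06,.26)),sh(hp(.232,.06,.16)))
for c in ["scene","top"]:
    im=manip.read_camera(c); cv2.imwrite(f"pics/{c}1.png",im[:,:,::-1])
E
```

```text
t 2.62 p [ 0.4918 -0.0396  0.3308] jaw deg 100.3 q [-0.15  0.1   1.47  0.    1.57 -1.9 ] F [-0.6 -0.1 -1.1] M [ 0.02 -0.01  0.03] w 0.0004 tilt [ 0.001  0.    -1.   ]
  housing frame d,y,z: 0.2323 0.0611 0.3308
[-0.4 -1.  70.8] [ -0.4  -1.  170.8]
```

View pics/scene1.png

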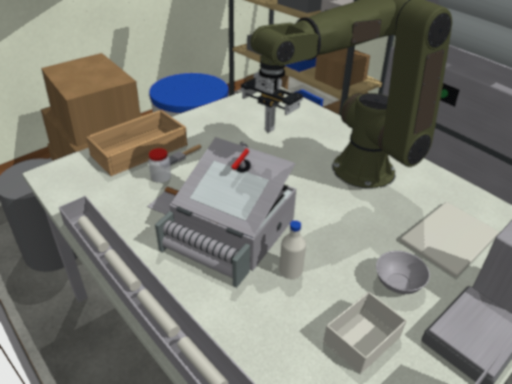

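The scene picture shows the closed fingers over the hatch's front part, tips at px (270,128), clear of the bar at (240,158). I'll push down slowly.

Call:
move_arm(plan=[[[0,0,-1,40,0],[0,0,-1,70,0],[0,0,-1,80,0],[0,0,-1,90,0],[0,0,-1,100,0],[0,0,-1,110,0],[0,0,-1,120,0],[0,0,-1,130,0],[0,0,-1,140,0],[0,0,-1,150,0],[0,0,-1,160,0],[0,0,-1,168,0],[0,0,-1,168,0]]])

```text
t: 4.35
ee_pos: [0.4919, -0.0409, 0.1622]
eef_rot: [0.281, -3.129, -0.0]
contact_force: [0.8, 0.2, -0.4]
grip_width: 0.0006
```

```bash
python3 - <<'E'
from h import *
p,R=st()
for c in ["scene","top"]:
    im=manip.read_camera(c); cv2.imwrite(f"pics/{c}2.png",im[:,:,::-1])
    for q in ["axis","grip"]: print(c,q,manip.pinpoint(c,q)[:1])
E
```

```text
t 4.35 p [ 0.4919 -0.0409  0.1622] jaw deg 100.3 q [-0.16  0.22  1.73  0.    1.19 -1.91] F [ 0.8  0.2 -0.4] M [ 0.05 -0.01 -0.01] w 0.0006 tilt [-0.  0. -1.]
  housing frame d,y,z: 0.2326 0.0598 0.1622
scene axis [{'position': [0.5443, -0.0875, 0.1509], 'conf': 0.42}]
scene grip [{'position': [0.5471, -0.0841, 0.1928], 'conf': 0.7}]
top axis []
top grip [{'position': [0.5513, -0.0826, 0.1924], 'conf': 0.57}]
```

View pics/scene2.png

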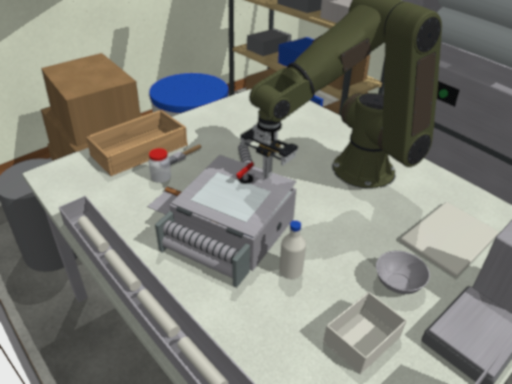

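The hatch has followed the fingers and is now nearly down. I'll continue gently until the seal pushes back.

Call:
move_arm(plan=[[[0,0,0,4,0],[0,0,0,8,0],[0,0,0,11,0],[0,0,0,13,0],[0,0,0,13,0],[0,0,0,13,0]]])

```text
t: 5.4
ee_pos: [0.4924, -0.0409, 0.1501]
eef_rot: [-0.281, 3.128, -0.0]
contact_force: [0.7, -0.7, 0.5]
grip_width: 0.0004
```

```bash
python3 - <<'E'
from h import *
st()
E
```

```text
t 5.4 p [ 0.4924 -0.0409  0.1501] jaw deg 100.3 q [-0.16  0.23  1.74  0.    1.17 -1.91] F [ 0.7 -0.7  0.5] M [0.05 0.04 0.02] w 0.0004 tilt [ 0.001 -0.    -1.   ]
  housing frame d,y,z: 0.2322 0.0596 0.1501
```

Call:
move_arm(plan=[[[0,0,0,2,0],[0,0,0,4,0],[0,0,0,4,0],[0,0,0,4,0]]])

```text
t: 5.9
ee_pos: [0.4923, -0.041, 0.1461]
eef_rot: [-0.281, 3.128, -0.0]
contact_force: [-1.7, -1.6, 4.0]
grip_width: 0.0006
```

```bash
python3 - <<'E'
from h import *
st()
for c in ["scene","top"]:
    im=manip.read_camera(c); cv2.imwrite(f"pics/{c}3.png",im[:,:,::-1])
    for q in ["axis","grip"]: print(c,q,manip.pinpoint(c,q)[:1])
    for d in manip.trace(c,"thandle")[:1]:
        print(d["conf"],d["pixels"].sum()); cv2.imwrite(f"pics/{c}3m.png",d["pixels"].astype(np.uint8)*255)
a=cv2.imread("pics/scene3.png")[120:220,180:310]; b=cv2.imread("pics/top3.png")[140:230,200:317]
cv2.imwrite("pics/crop3.png",np.hstack([cv2.resize(a,(400,400)),cv2.resize(b,(400,400))]))
E
```

```text
t 5.9 p [ 0.4923 -0.041   0.1461] jaw deg 100.3 q [-0.16  0.24  1.75  0.    1.16 -1.91] F [-1.7 -1.6  4. ] M [-0.1   0.48  0.04] w 0.0006 tilt [ 0.001 -0.    -1.   ]
  housing frame d,y,z: 0.2323 0.0596 0.1461
scene axis [{'position': [0.5441, -0.0865, 0.1378], 'conf': 0.58}]
scene grip [{'position': [0.5465, -0.0865, 0.1836], 'conf': 0.53}]
0.51 166
top axis []
top grip [{'position': [0.5453, -0.084, 0.1822], 'conf': 0.5}]
0.37 19
```

View pics/crop3.png

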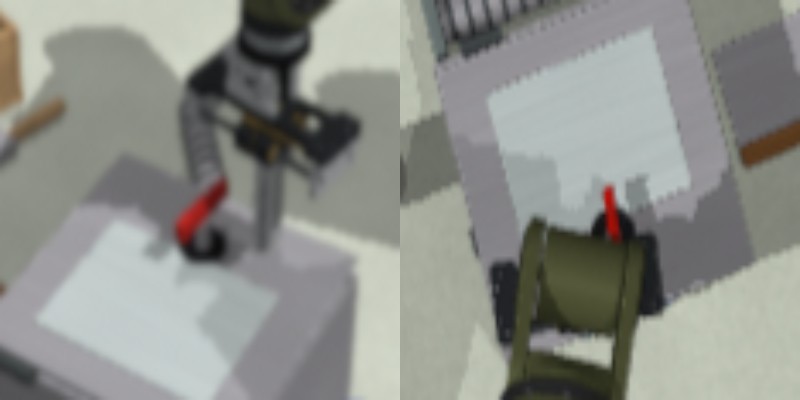

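```bash
python3 - <<'E'
import cv2,numpy as np
a=cv2.imread("pics/scene3.png")[100:200,200:320];b=cv2.imread("pics/scene1.png")[60:160,220:340]
cv2.imwrite("pics/crop3b.png",np.hstack([cv2.resize(x,(400,333),interpolation=cv2.INTER_CUBIC) for x in (a,b)]))
E
```

```text
(no output)
```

View pics/crop3b.png

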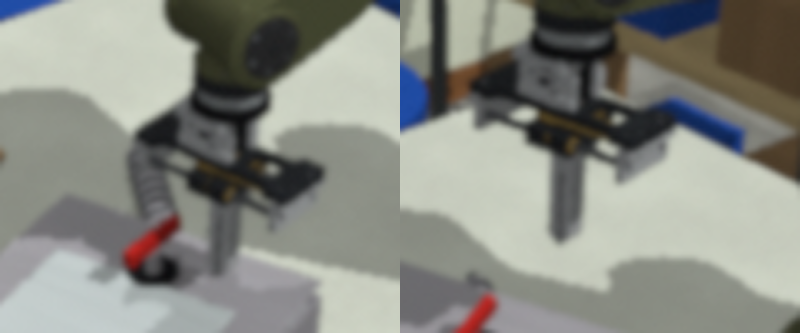

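Force is now 4 N up, so the hatch rests on the seal (network axis z 0.138). The bar points about 7.5° in the world, top px ≈(379–381 … 183–194). I'll lift off and go over the bar.

```bash
python3 - <<'E'
from h import *
print(sh(hp(.197,0,.236)),sh(hp(.197,0,.1685)),hp(.197,0,.1685))
E
```

```text
[-44.8 -52.9 -89.9] [-44.7 -52.9 -22.4] [ 0.54574176 -0.0849954   0.1685    ]
```

Call:
move_arm(plan=[[[0,0,0,-20,0],[10,0,0,-60,0],[50,-5,-5,-90,2],[50,-25,-30,-90,2],[50,-45,-53,-90,2],[50,-45,-53,-90,2],[50,-45,-53,-90,2],[50,-45,-53,-90,2]]])

```text
t: 7.3
ee_pos: [0.5456, -0.0845, 0.2363]
eef_rot: [-0.227, 3.132, -0.0]
contact_force: [-0.6, 0.2, 0.5]
grip_width: 0.0501
```

```bash
python3 - <<'E'
from h import *
st()
print(sh(hp(.197,0,.1685)))
for c in ["scene","top"]:
    im=manip.read_camera(c); cv2.imwrite(f"pics/{c}4.png",im[:,:,::-1])
    for q in ["axis","grip"]: print(c,q,manip.pinpoint(c,q)[:1])
a=cv2.imread("pics/scene4.png")[100:200,180:300]; b=cv2.imread("pics/top4.png")[140:230,200:317]
cv2.imwrite("pics/crop4.png",np.hstack([cv2.resize(x,(400,333),interpolation=cv2.INTER_CUBIC) for x in (a,b)]))
E
```

```text
t 7.3 p [ 0.5456 -0.0845  0.2363] jaw deg 98.3 q [-0.22  0.28  1.47  0.    1.39 -1.94] F [-0.6  0.2  0.5] M [ 0.04  0.01 -0.  ] w 0.0501 tilt [ 0.002 -0.    -1.   ]
  housing frame d,y,z: 0.1969 0.0005 0.2363
[ 0.1 -0.5 67.8]
scene axis [{'position': [0.5466, -0.0873, 0.1416], 'conf': 0.54}]
scene grip [{'position': [0.547, -0.0865, 0.1858], 'conf': 0.6}]
top axis [{'position': [0.6085, -0.062, -0.0018], 'conf': 0.72}]
top grip [{'position': [0.7309, -0.0209, 0.132], 'conf': 0.46}]
```

View pics/crop4.png

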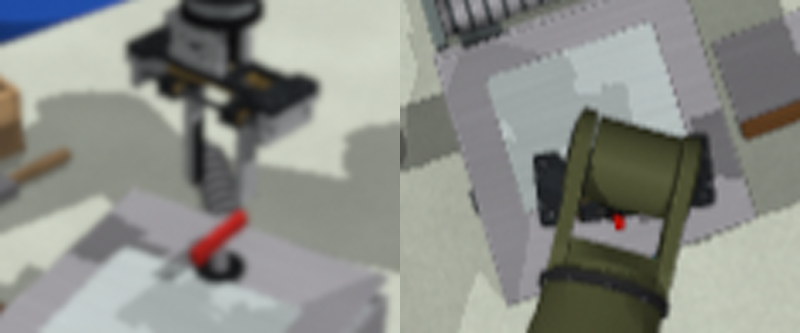

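The open fingers straddle the red bar in both crops, with the bar centred at scene px ≈(245,168). Next: go down and grip it.

Call:
move_arm(plan=[[[50,0,-1,30,0],[50,0,-1,55,0],[50,0,-1,68,0],[50,0,-1,68,0],[12,0,-1,68,0],[0,0,-1,68,0],[0,0,-1,68,0],[0,0,-1,68,0],[0,0,-1,68,0]]], newtons=60)

```text
t: 8.72
ee_pos: [0.5459, -0.0839, 0.1682]
eef_rot: [-0.228, 3.133, 0.005]
contact_force: [-2.4, 14.1, 1.6]
grip_width: 0.0141
```

```bash
python3 - <<'E'
from h import *
st()
E
```

```text
t 8.72 p [ 0.5459 -0.0839  0.1682] jaw deg 98.3 q [-0.22  0.34  1.56  0.    1.24 -1.94] F [-2.4 14.1  1.6] M [ 2.7   0.38 -0.01] w 0.0141 tilt [ 0.001  0.003 -1.   ]
  housing frame d,y,z: 0.1965 0.0009 0.1682
```

Gripped (14 mm reading), with 14 N sideways. I'll ease over 1.5 mm and press down in steps.

Call:
move_arm(plan=[[[0,0,1.5,0,0],[0,0,1.5,2,0],[0,0,1.5,4,0],[0,0,1.5,6,0],[0,0,1.5,6,0]]])

```text
t: 9.35
ee_pos: [0.5451, -0.0838, 0.163]
eef_rot: [0.227, -3.133, -0.002]
contact_force: [-8.9, -8.5, 9.0]
grip_width: 0.014
```

```bash
python3 - <<'E'
from h import *
st()
E
```

```text
t 9.35 p [ 0.5451 -0.0838  0.163 ] jaw deg 98.3 q [-0.22  0.34  1.57  0.    1.23 -1.94] F [-8.9 -8.5  9. ] M [-1.47  1.62  0.  ] w 0.014 tilt [-0.     0.001 -1.   ]
  housing frame d,y,z: 0.1972 0.0014 0.163
```

Call:
move_arm(plan=[[[0,0.5,-0.4,2,0],[0,1,-0.4,4,0],[0,1,-0.4,5,0],[0,1,-0.4,5,0]]])

```text
t: 9.85
ee_pos: [0.5444, -0.0842, 0.1595]
eef_rot: [-0.227, 3.132, 0.001]
contact_force: [-4.8, 2.9, 12.5]
grip_width: 0.0139
```

```bash
python3 - <<'E'
from h import *
st()
for c in ["scene","top"]:
    im=manip.read_camera(c); cv2.imwrite(f"pics/{c}5.png",im[:,:,::-1])
    for q in ["axis","grip"]: print(c,q,manip.pinpoint(c,q)[:1])
E
```

```text
t 9.85 p [ 0.5444 -0.0842  0.1595] jaw deg 98.3 q [-0.22  0.34  1.58  0.    1.22 -1.94] F [-4.8  2.9 12.5] M [ 0.62  0.99 -0.02] w 0.0139 tilt [ 0.001  0.001 -1.   ]
  housing frame d,y,z: 0.198 0.0012 0.1595
scene axis [{'position': [0.5451, -0.0853, 0.133], 'conf': 0.58}]
scene grip [{'position': [0.5431, -0.0873, 0.1794], 'conf': 0.39}]
top axis []
top grip []
```

Call:
move_arm(plan=[[[0,0.3,0,2,0],[0,0.5,0,4,0],[0,0.5,0,4,0],[0,0.5,0,4,0]]])

```text
t: 10.65
ee_pos: [0.5441, -0.0843, 0.1572]
eef_rot: [-0.226, 3.131, 0.001]
contact_force: [-6.9, 1.6, 14.9]
grip_width: 0.014
```

```bash
python3 - <<'E'
from h import *
st()
E
```

```text
t 10.65 p [ 0.5441 -0.0843  0.1572] jaw deg 98.3 q [-0.22  0.34  1.58  0.    1.22 -1.94] F [-6.9  1.6 14.9] M [0.44 1.26 0.01] w 0.014 tilt [ 0.003  0.001 -1.   ]
  housing frame d,y,z: 0.1983 0.0012 0.1572
```

Pressed with 15 N, gap about 1–2 mm. Now I turn clockwise while holding the press.

Call:
move_arm(plan=[[[0,0.3,0,2,3],[0,0.3,0,2,8],[0,0.3,0,2,14],[0,0.3,0,2,20],[0,0.3,0,2,26],[0,0.3,0,2,32],[0,0.3,0,2,32]]])

```text
t: 11.52
ee_pos: [0.5442, -0.0841, 0.1571]
eef_rot: [0.647, 3.07, 0.003]
contact_force: [-6.7, 2.5, 17.6]
grip_width: 0.0136
```

```bash
python3 - <<'E'
from h import *
st()
E
```

```text
t 11.53 p [ 0.5442 -0.0841  0.1571] jaw deg 66.2 q [-0.22  0.34  1.58  0.    1.21 -1.38] F [-6.7  2.5 17.6] M [0.73 1.28 0.05] w 0.0136 tilt [ 0.005  0.001 -1.   ]
  housing frame d,y,z: 0.1981 0.0013 0.1571
```

Call:
move_arm(plan=[[[0,0.2,0,2,6],[0,0.2,0,2,13],[0,0.2,0,2,20],[0,0.2,0,1.5,27],[0,0.2,0,1,34],[0,0.2,0,1,40],[0,0.2,0,1,40]]])

```text
t: 12.4
ee_pos: [0.5445, -0.0839, 0.1578]
eef_rot: [1.659, 2.661, 0.006]
contact_force: [-5.1, 4.6, 13.1]
grip_width: 0.0143
```

```bash
python3 - <<'E'
from h import *
st()
E
```

```text
t 12.4 p [ 0.5445 -0.0839  0.1578] jaw deg 26.1 q [-0.22  0.34  1.58  0.    1.21 -0.68] F [-5.1  4.6 13.1] M [0.48 0.83 0.01] w 0.0143 tilt [ 0.007  0.001 -1.   ]
  housing frame d,y,z: 0.1978 0.0015 0.1578
```

```bash
python3 - <<'E'
from h import *
for c in ["scene","top"]:
    im=manip.read_camera(c); cv2.imwrite(f"pics/{c}6.png",im[:,:,::-1])
    for q in ["axis","grip"]: print(c,q,manip.pinpoint(c,q)[:1])
a=cv2.imread("pics/scene6.png")[100:200,180:300]; b=cv2.imread("pics/top6.png")[140:230,200:317]
cv2.imwrite("pics/crop6.png",np.hstack([cv2.resize(x,(400,333),interpolation=cv2.INTER_CUBIC) for x in (a,b)]))
E
```

```text
scene axis [{'position': [0.5442, -0.0851, 0.1334], 'conf': 0.63}]
scene grip [{'position': [0.5431, -0.0891, 0.1769], 'conf': 0.5}]
top axis [{'position': [0.6344, 0.505, 0.0021], 'conf': 0.28}]
top grip []
```

View pics/crop6.png

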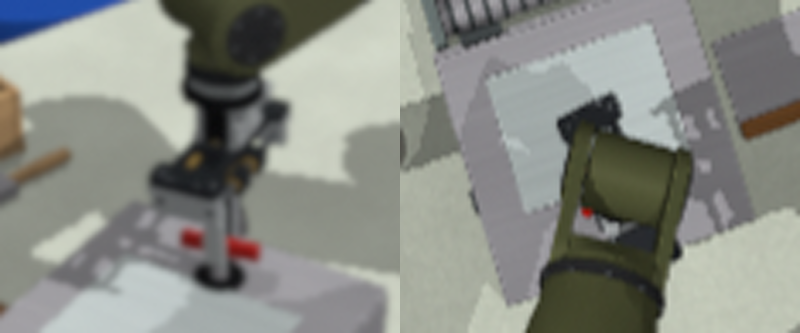

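The scene crop shows the bar turned crosswise with the gripper, so the handle follows. Now I turn on with less press and watch the torque.

Call:
move_arm(plan=[[[0,0,0,0,7],[0,0,0,-0.5,14],[0,0,0,-1,21],[0,0,0,-1,28],[0,0,0,-1,35],[0,0,0,-1,42]]])

```text
t: 13.45
ee_pos: [0.5449, -0.0837, 0.1594]
eef_rot: [2.505, 1.888, 0.011]
contact_force: [2.5, 2.1, 1.1]
grip_width: 0.0142
```

```bash
python3 - <<'E'
from h import *
st(); print(manip.sense()["tau"])
E
```

```text
t 13.45 p [ 0.5449 -0.0837  0.1594] jaw deg -16.0 q [-0.22  0.34  1.58  0.    1.21  0.06] F [2.5 2.1 1.1] M [ 0.16 -0.23  0.22] w 0.0142 tilt [ 0.008  0.001 -1.   ]
  housing frame d,y,z: 0.1973 0.0015 0.1594
[ -1.65358253 -53.5556674  -32.74760842  -0.3542453    0.39317362
  -1.81300845]
```

Turn is about 2.2 rad and Mz 0.22 N m. The hatch stays down with no press (Fz ≈1), so the latch is holding. Continuing.

Call:
move_arm(plan=[[[0,0,0,0.3,5],[0,0,0,0.6,10],[0,0,0,0.9,15],[0,0,0,1.2,20],[0,0,0,1.4,25],[0,0,0,1.6,30]]])

```text
t: 14.2
ee_pos: [0.5451, -0.0838, 0.1582]
eef_rot: [2.911, 1.172, 0.013]
contact_force: [-0.0, -0.9, 3.4]
grip_width: 0.0141
```

```bash
python3 - <<'E'
from h import *
st()
E
```

```text
t 14.2 p [ 0.5451 -0.0838  0.1582] jaw deg -46.1 q [-0.22  0.34  1.58  0.    1.21  0.58] F [-0.  -0.9  3.4] M [-0.22  0.36  0.23] w 0.0141 tilt [ 0.009  0.    -1.   ]
  housing frame d,y,z: 0.1972 0.0013 0.1582
```

Turn 2.72 rad, torque 0.23.

Call:
move_arm(plan=[[[0,0,0,0.2,4],[0,0,0,0.4,8],[0,0,0,0.6,12],[0,0,0,0.8,16],[0,0,0,1,20]]])

```text
t: 14.82
ee_pos: [0.5451, -0.084, 0.1575]
eef_rot: [3.072, 0.646, 0.013]
contact_force: [-1.1, -1.3, 1.3]
grip_width: 0.0139
```

```bash
python3 - <<'E'
from h import *
st()
E
```

```text
t 14.82 p [ 0.5451 -0.084   0.1575] jaw deg -66.3 q [-0.22  0.34  1.58  0.    1.21  0.94] F [-1.1 -1.3  1.3] M [-0.34  0.43  0.26] w 0.0139 tilt [ 0.009 -0.    -1.   ]
  housing frame d,y,z: 0.1973 0.0011 0.1575
```

Call:
move_arm(plan=[[[0,0,0,0.2,4],[0,0,0,0.3,8],[0,0,0,0.5,12],[0,0,0,0.7,16],[0,0,0,0.8,20]]])

```text
t: 15.45
ee_pos: [0.545, -0.0843, 0.1568]
eef_rot: [3.139, 0.099, 0.014]
contact_force: [0.1, -1.0, -0.1]
grip_width: 0.014
```

```bash
python3 - <<'E'
from h import *
st()
E
```

```text
t 15.45 p [ 0.545  -0.0843  0.1568] jaw deg -86.4 q [-0.22  0.34  1.58  0.    1.21  1.29] F [ 0.1 -1.  -0.1] M [-0.37  0.42  0.21] w 0.014 tilt [ 0.009 -0.001 -1.   ]
  housing frame d,y,z: 0.1974 0.0009 0.1568
```

Turn is about 3.43 rad and the torque is still 0.2, so no steel yet.

Call:
move_arm(plan=[[[0,0,0,0.2,4],[0,0,0,0.3,8],[0,0,0,0.5,12],[0,0,0,0.6,15]]])

```text
t: 15.95
ee_pos: [0.5449, -0.0845, 0.1561]
eef_rot: [3.125, -0.314, 0.013]
contact_force: [-0.2, -1.2, -1.6]
grip_width: 0.0142
```

```bash
python3 - <<'E'
from h import *
st()
E
```

```text
t 15.95 p [ 0.5449 -0.0845  0.1561] jaw deg -101.5 q [-0.22  0.34  1.58  0.    1.21  1.55] F [-0.2 -1.2 -1.6] M [-0.37  0.4   0.27] w 0.0142 tilt [ 0.008 -0.001 -1.   ]
  housing frame d,y,z: 0.1976 0.0008 0.1561
```

Call:
move_arm(plan=[[[0,0,0,0.1,4],[0,0,0,0.2,8],[0,0,0,0.3,12],[0,0,0,0.4,15]]])

```text
t: 16.45
ee_pos: [0.5449, -0.0847, 0.1559]
eef_rot: [-3.057, 0.722, -0.013]
contact_force: [-0.6, -1.7, 1.7]
grip_width: 0.0142
```

```bash
python3 - <<'E'
from h import *
st()
E
```

```text
t 16.45 p [ 0.5449 -0.0847  0.1559] jaw deg -116.6 q [-0.22  0.34  1.58 -0.    1.21  1.81] F [-0.6 -1.7  1.7] M [-0.16  0.43  0.36] w 0.0142 tilt [ 0.008 -0.002 -1.   ]
  housing frame d,y,z: 0.1977 0.0006 0.1559
```

Call:
move_arm(plan=[[[0,0,0,0.1,4],[0,0,0,0.1,8],[0,0,0,0.1,12]]])

```text
t: 16.82
ee_pos: [0.5448, -0.0848, 0.1558]
eef_rot: [-2.964, 1.04, -0.013]
contact_force: [-0.5, -0.7, -0.3]
grip_width: 0.0139
```

```bash
python3 - <<'E'
from h import *
st()
E
```

```text
t 16.82 p [ 0.5448 -0.0848  0.1558] jaw deg -128.7 q [-0.22  0.34  1.58 -0.    1.21  2.03] F [-0.5 -0.7 -0.3] M [-0.19  0.16  0.52] w 0.0139 tilt [ 0.008 -0.002 -1.   ]
  housing frame d,y,z: 0.1978 0.0005 0.1558
```

The torque climbs 0.27→0.36→0.52 and the height has stopped at the expected 0.156 m, so steel is met. A touch more turn, then release and lift.

Call:
move_arm(plan=[[[0,0,0,0,4],[0,0,0,0,4],[40,0,0,0,4],[40,0,0,0,4],[40,0,0,0,4],[40,0,0,0,4],[40,0,0,-20,4],[40,0,0,-60,4],[40,0,0,-110,4],[40,0,0,-150,4],[40,50,0,-150,4],[40,100,0,-150,4],[40,100,0,-150,4]]])

```text
t: 18.45
ee_pos: [0.6228, -0.1486, 0.304]
eef_rot: [-2.925, 1.145, -0.008]
contact_force: [0.0, 1.0, -0.9]
grip_width: 0.0396
```

```bash
python3 - <<'E'
from h import *
st()
for c in ["scene","top"]:
    im=manip.read_camera(c); cv2.imwrite(f"pics/{c}7.png",im[:,:,::-1])
    for q in ["axis","grip"]: print(c,q,manip.pinpoint(c,q)[:1])
a=cv2.imread("pics/scene7.png")[120:260,140:310]; b=cv2.imread("pics/top7.png")[110:230,190:337]
cv2.imwrite("pics/crop7.png",np.hstack([cv2.resize(x,(400,333),interpolation=cv2.INTER_CUBIC) for x in (a,b)]))
E
```

```text
t 18.45 p [ 0.6228 -0.1486  0.304 ] jaw deg -132.8 q [-0.29  0.46  1.08 -0.    1.6   2.03] F [ 0.   1.  -0.9] M [ 0.04  0.19 -0.04] w 0.0396 tilt [ 0.005 -0.002 -1.   ]
  housing frame d,y,z: 0.1462 -0.0861 0.304
scene axis [{'position': [0.5442, -0.0876, 0.128], 'conf': 0.71}]
scene grip [{'position': [0.5431, -0.0892, 0.175], 'conf': 0.52}]
top axis []
top grip []
```

View pics/crop7.png

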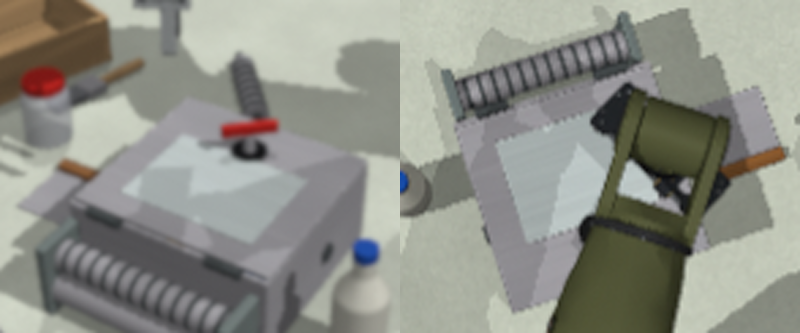

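View pics/top7.png

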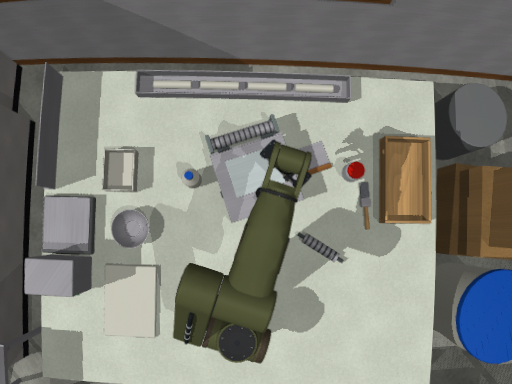

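The hatch lies flush. The bar, at scene px ≈(247,173), is free and the gripper is clear at z = 0.30. The bystanders are where they were. Handing in.

```bash
python3 - <<'E'
from station import manip
print(manip.close_job())
E
```

```text
the job is handed in; nothing more can be done
None
```

The hatch is closed, latched and drawn down flush as far as my checks show. I handed the job in at about 18.6 s; no verdict is reported.

**What I did:**
- Pushed the hatch slowly down onto its seal with closed fingers.
- Gripped the T-handle and pressed with about 15–18 N while turning past the catch.
- Turned on clockwise in one grasp, with no regrasp needed, to about 4.2 rad.
- Opened the fingers and lifted clear.

**Last checks:**
- **Latch:** at 2.2 rad the hatch stayed down with almost no press on it (about 1 N).
- **Steel contact:** the turning torque rose 0.27 → 0.36 → 0.52 N m, and the grip height stopped at the level expected for steel on steel.
- **Pictures:** after release the network put the axis point at z = 0.128 m, against 0.130 for fully closed. The hatch looks flush, the gripper is clear at z = 0.30 m, and the bystanders look unmoved by eye.

**Less certain:**
- **Handle angle:** it is inferred from the gripper's rotation, not measured directly.
- **Top camera:** the arm hid the handle in the last top view, so that camera gave no position for it.
- **Sideways force:** the grasp briefly pulled about 14 N sideways; I corrected this before pressing.

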